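# Lock the mixer's belt drive and hold its tensioner back

### The arm

A 7-joint arm with a two-finger parallel gripper is mounted at the origin on a cart in front of the work surface, level with it; the furniture and walls round the work are solid. World frame = base frame: x ahead of the robot, y to its left, z up, the work surface at z = 0. Lengths are in m, angles in degrees, forces in N, time in s.
With the tool pointing down it reaches from about 0.425 to 0.875 m from the base axis. Payload 4.7 kg.
Tool frame: the origin (TCP) lies at the very end of the fingers, on their centre line; the grasp point (between the pads) lies 19 mm behind it; z points along the fingers, y is the line along which they close (so a half turn about z gives the same grasp; the last joint's range is limited). The gripper opens to 87 mm and grips with 3 to 60 N. Pads are 19 mm wide; open, the fingers measure 117 mm over their backs; the gripper's body (75 mm by 190 mm) begins 51 mm behind the grasp point.
Start: joints at [-74.078, 18.392, -4.016, 83.108, 1.295, 78.541, -3.26], TCP at [0.17, 0.628, 0.223] pointing down, gripper open.
Joint ranges: [-163.93, 163.93], [-17.29, 119.83], [-79.2, 71.16], [3.27, 140.29], [-89.18, 269.18], [5.43, 117.66], [-154.24, 154.24]. Speed limits (degrees/s): [147.25, 147.25, 180, 180, 180, 180, 180].

### API

Orientations are given as [roll, pitch, yaw] about the fixed x, y, z axes, in that order (R = Rz(yaw) Ry(pitch) Rx(roll)).
In Python, from cell import get_obs, read_camera, sign_off, silhouettes gives the robot as it stands.
- The arm moves only by the tool play_rows, never from a script. Its argument "steps" is a list that holds one entry, the list of rows, each a list of 7 numbers: the shift along the tool's x, y, z in m, then the turn, a rotation vector about the tool's x, y, z in rad, then the finger opening in m, from 0 to 0.087. A call has 1 to 12 rows; each row shifts and turns the commanded pose from where the row before left it, along the tool's axes as they then stand; what a row does not reach is not made up. A row lasts 1/10 s, in which the tool goes at most 50 mm and 8.59 degrees, less where a joint would pass 70% of its speed; a pose out of reach is approached as far as the arm can. A call is refused whole if a number of a shift passes 0.05 or a number of a turn 0.15, either way. A call with a gripper value outside its range is refused whole. The fingers move at their own pace and stop on an object; "force" is the grip in N (left out, the last holds). Time passes only in rows, so rows that do not move let the fingers close. It gives the time, the measured TCP pose, the force, the opening and the grip force at its end, in the units of the state.
- get_obs(): the state, without advancing time (a new reading comes with each control period).
- read_camera(name): name is "scene" or "top" or "wrist"; returns a dict with "frame" (400x640x3 uint8, red, green, blue), "intrinsics" (3x3 intrinsics, pixels), "view" (4x4, takes a point from world to camera coordinates). Camera axes: x right, y up, looking along -z (the intrinsics and any distortion apply to the point x, -y, -z); pixel columns grow to the right and rows downward; lengths in m; the calibration is good to about 2 mm. A picture is of the moment at which its call begins. There is no depth.
- sign_off(): hands the job in; it is judged then, once.
Trained networks look in the newest picture that a camera, given by its name, has taken for a name from the list of things; names that differ only in an ending like _2 or _b are one class to them, and where a whole thing is asked for, a point or a joint stands for the part that bears it (a point fixed in the world has none). Each returns a list of dicts, best first, with "p" (0 to 1); they miss things now and then, are a little off and sometimes report something else, mostly with a low value. They report only what shows in the picture. A call takes as long as a camera call. They do not tell look-alikes from the thing itself.
- silhouettes(camera, name): "pixels" (400x640 bool, what is visible of it) and "extent" ([left, top, right, bottom] in pixels, round what is visible of it).
The state is a dict: "time_s": time; "qpos": joint angles; "joint_velocities": joint speeds; "effort": joint torques, N m; "tool_pos": TCP position; "tool_rot": TCP orientation; "force": force on the tool from outside, world axes, zero at the start; "wrist_torque": the same for the moment, N m; "grip_width": finger opening in m; "grasp_force": force on a finger pad.
Only numpy, scipy, OpenCV 4.12 (cv2) and the standard library are available. Lean on these libraries where they do the work, as an engineer would, in place of code of your own. Each camera call takes 0.05 s, during which the arm holds its last target. There are 200 camera calls.

### The job

The tube mixer's belt drive is to get a new belt. Take the flat lock key out of its stand, slide its blade down into the slot of the drive's lock block until its shoulders sit on the block, and let go of it; only then, with the fingers, push the sprung tensioner arm by its upright paddle past its ratchet click and on until it is about at its end stop. The program finishes while still holding the arm back there, with the key left in its slot and the bottle, slide box and cup left where they stand.

Things in the scene. Friction and masses are not known exactly. Their poses are not given: they have to be found in the camera images.
- drive: Fixed belt-drive head: grey metal base plate 130 (its x) x 240 (its y) x 12 mm lying on the worktop. Origin: centre of the underside; x away from the robot, y left, z up (yawed up to 0.2 rad). On it stand a dark steel lock block near its +y end, a small pulley, and the tensioner arm over its -y half. Apart from the paddle and a seated key all is lower than 55 mm above the worktop.
- slot_mouth (a point): Centre of the slot's mouth in the top of the lock block, 54 mm above the worktop; axes as the drive. The block measures 56 (x) x 36 (y) x 42 mm; the slot is about 30 mm long (along x) and 6 mm wide (along y), goes down 42 mm and has a 2 mm chamfer round its mouth.
- key_grip (a point): Centre of the lock key's handle; loose, 0.09 kg, starts upright in its stand. Handle: grey block 38 (its x) x 12 (its y) x 44 mm high, top 22 mm above this point, shoulders 22 mm below it. Under the shoulders the steel blade, 28 (x) x 4 (y) mm, reaches 38 mm farther down. Either way round fits. When seated in the lock block this point is 22 mm above slot_mouth.
- lock_key: The same lock key, its origin at the blade's lower end, 60 mm below key_grip; axes as key_grip.
- key_stand: Fixed grey plastic stand of the key, block 60 (its x) x 44 (its y) x 44 mm on a 76 x 60 x 6 mm foot; origin at the centre of its underside. The key stands in its slot (31 mm along x, 7 mm along y), shoulders on the block's top.
- tensioner_pivot (a point): On the tensioner's upright hinge axis, at the height of 45 mm above the worktop; fixed in the drive, axes as the drive.
- paddle (a point): Centre of the upright steel paddle at the end of the tensioner arm, 50 mm above the worktop, 115 mm from the hinge axis; moves with the arm. It is 8 mm thick (its x, direction of swing), 30 mm wide (its y, along the arm) and stands from 26 to 74 mm above the worktop. From the hinge the arm points along its -y. Pushing it along its +x (about away from the robot) compresses the spring.
- tensioner (a joint): Arm angle, rad: 0 at rest, grows as the paddle is pushed back (counterclockwise from above). Paddle yaw = drive yaw - 0.42 + angle. It clicks past its pawl at about 0.6, which then stops it falling back below that; end stop at 0.85. Spring force at the paddle: 3 N at rest, 6 N at the stop, plus 1 to 2 N before the click. An idler roller, top at 40 mm, stands on the arm 66 mm from the hinge.
- stain_bottle: Brown stain bottle with a white cap, 44 mm across, 98 mm high, loose; origin at the centre of its underside. Bystander.
- slide_box: Slide box, 40 x 90 x 32 mm, loose; origin at the centre of its underside. Bystander.
- sample_cup: Lidded sample cup, 66 mm across, 68 mm high, loose; origin at the centre of its underside. Bystander.
Things that resemble listed ones, but are neither listed nor needed, are in the scene too. Of the things that look like the lock_key, the larger one is meant.

How it is judged (in metres and radians):
On the way, in this order (a step that is already met when the one before it is completed fails the run):
1. the key is seated in the lock block and let go (horizontal distance between key_grip and slot_mouth below 0.007 m and z of key_grip in the frame of slot_mouth between 0.017 and 0.026 m and angle between the x axis of key_grip and the x axis of drive, either way round below 0.15 rad and angle between key_grip's own z axis and vertical below 0.12 rad and contact force between the fingers and lock_key below 0.1 N), for 0.2 s.
2. the tensioner arm is pushed past its click, the key still seated (value of joint tensioner above 0.64 rad and horizontal distance between key_grip and slot_mouth below 0.007 m and z of key_grip in the frame of slot_mouth between 0.017 and 0.026 m and angle between the x axis of key_grip and the x axis of drive, either way round below 0.15 rad and angle between key_grip's own z axis and vertical below 0.12 rad), for 0.2 s.
At the end, for the whole second after the job is handed in: The key is in the slot of the lock block, upright, within 7 mm of its centre, shoulders within 5 mm of the block's top, not touched by the fingers; the fingers hold the tensioner arm at more than 0.72 rad (its pawl alone would leave it at about 0.6) with at least 1.5 N on it (all of step 1 and value of joint tensioner above 0.72 rad and velocity of joint tensioner below 0.1 rad/s and contact force between the fingers and tensioner above 1.5 N); the arm keeps its last pose, push and grip.
It fails at once if the tensioner arm is pushed to its click before the key is in the lock block (value of joint tensioner above 0.5 rad and distance between key_grip and slot_mouth above 0.035 m).
It fails at once if the bottle, slide box or cup is moved more than 30 mm or tipped (distance of any of stain_bottle, slide_box, sample_cup from where it was at the start of the episode above 0.03 m or angle between any of stain_bottle, slide_box, sample_cup's own z axis and vertical above 0.4 rad).
It also fails if it takes over 59 s, if anything falls off the work surface, if the arm or the gripper's body presses on something with over 40 N, if the wrist force passes 120 N, or if a joint passes its speed limit or range.

## Working session

There is one attempt and no reset: what is moved stays moved. The work goes in short steps, Python scripts to look and compute and a tool call to move; the robot and the scene stay as the last step left them, time stands still between calls to the robot, and variables do not carry over. Pictures are saved under pics/ and viewed, at most 12 in all, crops included, and the job is handed in when it is done.

Besides the shell and the picture viewer there is one more tool, called after "Call:" as name([rows], argument=value, ...), one row to a line, values as JSON. play_rows: Moves the arm, as the interface text tells. Its arguments: {"type":"object","properties":{"steps":{"type":"array","items":{"type":"array","items":{"type":"array","items":{"type":"number"}}}},"force":{"type":"number"}},"required":["steps"]}

```bash
mkdir -p pics; ls; cat > h.py <<'E'
import numpy as np, cv2
from cell import get_obs, read_camera, sign_off, silhouettes
def ray(c,u,v,z):
    K=c["intrinsics"];V=c["view"];d=np.linalg.inv(K)@[u,v,1];d=np.array([d[0],-d[1],-d[2]])
    R=V[:3,:3];o=-R.T@V[:3,3];d=R.T@d
    return o+d*(z-o[2])/d[2]
def proj(c,p):
    q=c["view"]@np.append(p,1);k=c["intrinsics"]@[q[0],-q[1],-q[2]];return k[:2]/k[2]
def save(c,n,box=None,s=1):
    f=c["frame"][...,::-1]
    if box: f=f[box[1]:box[3],box[0]:box[2]]
    cv2.imwrite("pics/"+n,cv2.resize(f,None,fx=s,fy=s,interpolation=cv2.INTER_CUBIC))
E
python3 - <<'E'
from h import *
o=get_obs();print({k:np.round(v,3) for k,v in o.items()})
a=read_camera("top");b=read_camera("scene")
save(a,"top.png");save(b,"scene.png")
for c in (a,b): print(np.round(c["intrinsics"],1).tolist(),np.round(c["view"],3).tolist())
for cam in("top","scene"):
  for n in ["drive","lock_key","key_stand","paddle","stain_bottle","slide_box","sample_cup"]:
    for r in silhouettes(cam,n): print(cam,n,round(r["p"],2),r["extent"])
E
```

```text
pics
{'time_s': np.float64(0.0), 'qpos': array([-74.078,  18.44 ,  -4.015,  83.176,   1.297,  78.541,  -3.261]), 'joint_velocities': array([-0.053, -0.035,  0.03 , -0.014,  0.099, -0.   ,  0.021]), 'effort': array([ 0.0000e+00, -4.9129e+01, -4.0400e-01, -3.1253e+01, -6.4000e-02,
        4.4000e-02,  0.0000e+00]), 'tool_pos': array([0.169, 0.627, 0.221]), 'tool_rot': array([-1.79888e+02,  8.00000e-03,  1.64886e+02]), 'force': array([-0.014, -0.064,  0.612]), 'wrist_torque': array([-0.   ,  0.007,  0.014]), 'grasp_force': np.float64(0.0), 'grip_width': np.float64(0.087)}
[[460.1, 0.0, 323.6], [0.0, 460.1, 202.9], [0.0, 0.0, 1.0]] [[-0.018, -1.0, 0.008, 0.231], [0.998, -0.017, 0.064, -0.589], [-0.064, 0.009, 0.998, -1.051], [0.0, 0.0, 0.0, 1.0]]
[[477.1, 0.0, 320.7], [0.0, 477.1, 197.5], [0.0, 0.0, 1.0]] [[0.687, -0.727, 0.001, -0.246], [0.429, 0.407, 0.807, -0.407], [-0.587, -0.553, 0.591, -0.489], [0.0, 0.0, 0.0, 1.0]]
top drive 0.69 [308.8, 194.4, 415.3, 256.7]
top key_stand 0.97 [231.6, 228.0, 260.3, 263.7]
top paddle 0.63 [337.5, 214.1, 400.2, 255.8]
top stain_bottle 0.66 [238.1, 128.4, 272.4, 159.5]
top stain_bottle 0.58 [261.2, 172.0, 279.0, 193.9]
top slide_box 0.76 [204.1, 171.0, 246.9, 201.3]
top sample_cup 0.61 [242.8, 125.5, 275.2, 157.5]
scene drive 0.72 [271.9, 206.3, 408.3, 316.0]
scene lock_key 0.77 [217.1, 175.5, 231.7, 197.8]
scene lock_key 0.58 [256.8, 196.9, 270.1, 221.9]
scene key_stand 0.7 [202.4, 188.7, 247.2, 221.4]
scene key_stand 0.33 [215.0, 168.9, 233.7, 199.7]
scene paddle 0.71 [312.8, 231.1, 351.7, 294.8]
scene stain_bottle 0.68 [287.7, 154.4, 307.9, 199.5]
scene slide_box 0.61 [243.6, 155.2, 287.5, 182.8]
scene sample_cup 0.87 [300.4, 140.0, 329.6, 181.8]
```

```bash
python3 - <<'E'
import cv2,numpy as np
a=cv2.imread("pics/top.png")[110:300,190:440];b=cv2.imread("pics/scene.png")[130:330,180:430]
a=cv2.resize(a,None,fx=3.2,fy=3.2,interpolation=3);b=cv2.resize(b,None,fx=3,fy=3,interpolation=3)
cv2.imwrite("pics/a.png",a[:600]);cv2.imwrite("pics/b.png",b)
E
```

```text
(no output)
```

View pics/a.png

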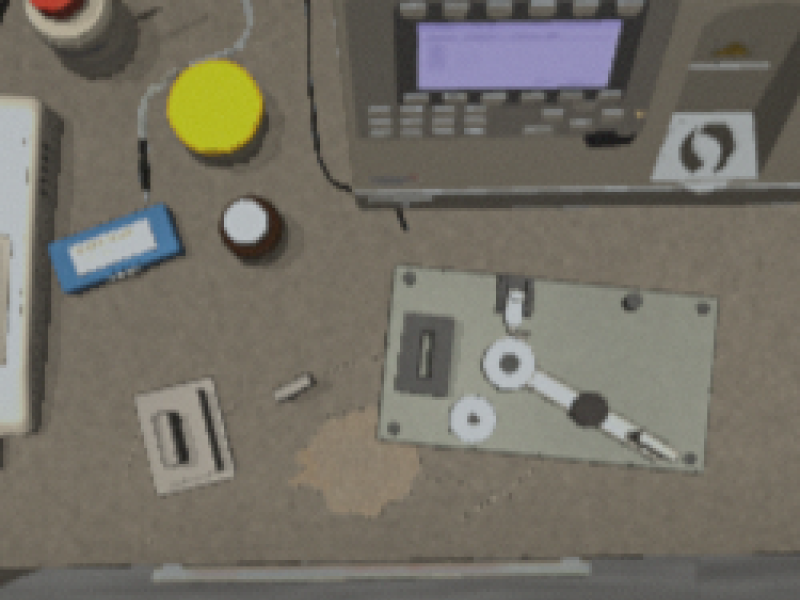

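View pics/b.png

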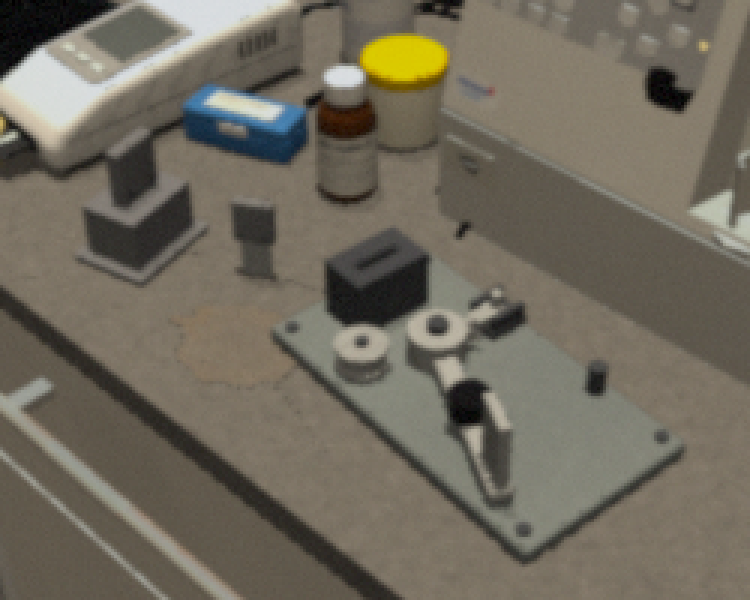

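The top crop shows the key standing in its stand at crop (171,438). The slot is at (426,354), the pivot at (510,363) and the paddle at (655,442). The small look-alike key stands alone at (295,387).

```bash
python3 - <<'E'
from h import *
c=read_camera("top")
P=lambda x,y,z:ray(c,190+x/3.2,110+y/3.2,z)
f=lambda p:np.round(p,4)
print("key",f(P(171,438,.094)))
st=[P(x,y,.006) for x,y in((137,393),(210,378),(234,478),(158,495))]
print("stand",f(np.mean(st,0)),[f(s) for s in st])
d=[P(x,y,.012) for x,y in((397,264),(718,298),(703,470),(378,440))]
o=np.mean(d,0);v=(d[0]-d[1]+d[3]-d[2]);yaw=np.arctan2(-v[0],v[1])
print("drive",f(o),yaw,[np.linalg.norm(d[i]-d[(i+1)%4]).round(3) for i in range(4)])
print("slot",f(P(426,354,.054)),"pivot",f(P(510,363,.045)),"paddle",f(P(655,442,.05)),"padtop",f(P(660,443,.074)))
s=P(435,0,0)
print("machine front",f(P(380,205,0)),"bottle",f(P(250,235,.05)),"decoy",f(P(295,387,.06)))
E
```

```text
key [0.4963 0.3952 0.094 ]
stand [0.4952 0.3998 0.006 ] [array([0.527 , 0.4344, 0.006 ]), array([0.537, 0.381, 0.006]), array([0.464 , 0.3642, 0.006 ]), array([0.4527, 0.4195, 0.006 ])]
drive [0.5401 0.1335 0.012 ] -0.11622116915458555 [np.float64(0.236), np.float64(0.126), np.float64(0.237), np.float64(0.129)]
slot [0.5505 0.2233 0.054 ] pivot [0.5434 0.164  0.045 ] paddle [0.4862 0.0639 0.05  ] padtop [0.4863 0.0644 0.074 ]
machine front [0.6628 0.255  0.    ] bottle [0.6367 0.3459 0.05  ] decoy [0.5291 0.3146 0.06  ]
```

Call:
play_rows([
  [[0, 0, 0, 0, 0, -0.118, 0.06], [0, 0, 0, 0, 0, -0.118, 0.06], [0, 0, 0, 0, 0, -0.118, 0.06], [0, 0, 0, 0, 0, -0.118, 0.06], [-0.034, -0.0365, 0, 0, 0, 0, 0.06], [-0.034, -0.0365, 0, 0, 0, 0, 0.06], [-0.034, -0.0365, 0, 0, 0, 0, 0.06], [-0.034, -0.0365, 0, 0, 0, 0, 0.06], [-0.034, -0.0365, 0, 0, 0, 0, 0.06], [-0.034, -0.0365, 0, 0, 0, 0, 0.06], [-0.034, -0.0365, 0, 0, 0, 0, 0.06], [-0.034, -0.0365, 0, 0, 0, 0, 0.06]],
])

```text
time_s: 2.05
tool_pos: [0.4975, 0.3968, 0.2229]
tool_rot: [180.0, 0.0, -168.1]
force: [0.4, 0.7, -0.3]
grip_width: 0.0599
grasp_force: 0.0
```

Call:
play_rows([
  [[0, 0, 0, 0, 0, 0, 0.06], [0, 0, 0, 0, 0, 0, 0.06]],
])

```text
time_s: 2.25
tool_pos: [0.4974, 0.3966, 0.2225]
tool_rot: [-180.0, -0.0, -168.3]
force: [-0.7, 0.6, 0.0]
grip_width: 0.0597
grasp_force: 0.0
```

```bash
cat >> h.py <<'E'
from scipy.spatial.transform import Rotation as Ro
def delta(target,yaw=None):
    o=get_obs();R=Ro.from_euler("xyz",o["tool_rot"],degrees=True)
    print("t",o["time_s"],"pos",np.round(o["tool_pos"],4),"rot",np.round(o["tool_rot"],2),"F",np.round(o["force"],1),"w",round(float(o["grip_width"]),4))
    if yaw is not None:
        R2=Ro.from_euler("xyz",[180,0,yaw],degrees=True);print("turn",np.round((R.inv()*R2).as_rotvec(),3));R=R2
    print("shift",np.round(R.inv().apply(np.array(target)-o["tool_pos"]),4))
E
python3 - <<'E'
from h import *
delta([.4963,.3952,.12])
c=read_camera("wrist");save(c,"w1.png")
for n in("lock_key","key_stand"):
  for r in silhouettes("wrist",n):print(n,r["p"],r["extent"])
print(proj(c,np.array([.4963,.3952,.094])))
E
```

```text
t 2.25 pos [0.4974 0.3966 0.2225] rot [-180.    -0.  -168.3] F [-0.7  0.6  0. ] w 0.0597
shift [ 0.0013 -0.0011  0.1025]
lock_key 0.98 [316.2, 167.5, 333.9, 207.7]
lock_key 0.79 [238.5, 180.0, 266.1, 203.9]
key_stand 0.9 [298.3, 148.0, 348.2, 200.4]
key_stand 0.5 [248.3, 250.2, 280.6, 308.1]
[317.88299135 188.46161481]
```

View pics/w1.png

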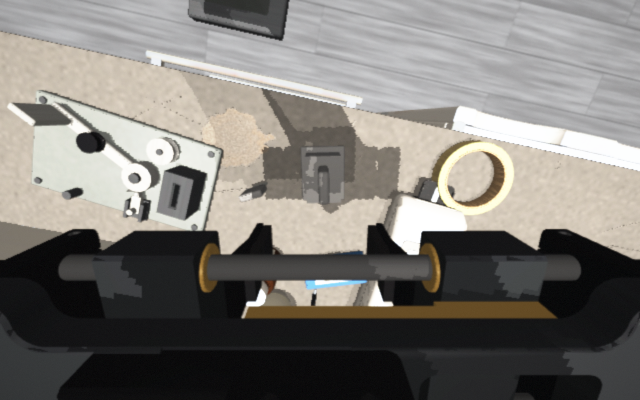

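The wrist view shows the key in its stand at about (324,185), the small key at (252,190) and the lock block at (181,193). I'll zoom in on the key.

```bash
python3 - <<'E'
import cv2,numpy as np
a=cv2.imread("pics/w1.png")
k=cv2.resize(a[135:235,265:385],None,fx=5,fy=5,interpolation=3);k=np.clip(k.astype(float)*2.2,0,255).astype(np.uint8)
s=cv2.resize(a[160:230,150:220],None,fx=5,fy=5,interpolation=3)
o=np.zeros((500,600,3),np.uint8);o[:500]=k
cv2.imwrite("pics/w1k.png",o);cv2.imwrite("pics/w1s.png",s)
E
```

```text
(no output)
```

View pics/w1k.png

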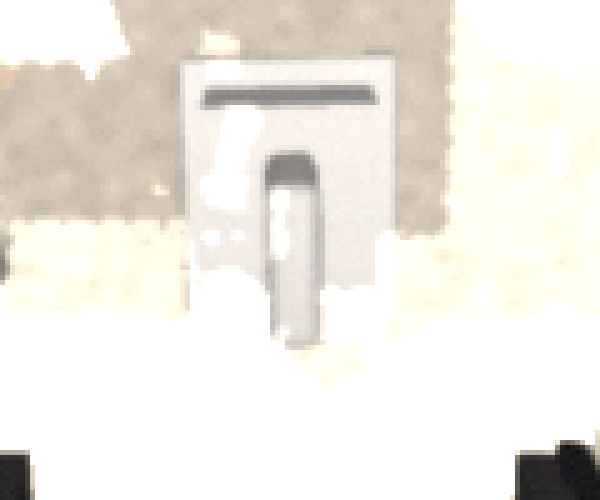

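```bash
python3 - <<'E'
from h import *
c=read_camera("wrist")
f=lambda x,y,z:ray(c,265+x/5,135+y/5,z)
a=f(292,187,.094);b=f(296.5,345,.094)
print(a,b,np.linalg.norm(a-b),(a+b)/2,np.degrees(np.arctan2(*(b-a)[1::-1])))
print("width",np.linalg.norm(f(269,266,.094)-f(319,266,.094)))
m=(a+b)/2
# lock block from wrist
import cv2
delta([m[0],m[1],.06],192)
E
```

```text
[0.47488185 0.40057091 0.094     ] [0.50896922 0.40905912 0.094     ] 0.03512832042042908 [0.49192554 0.40481502 0.094     ] 13.983036370198867
width 0.010765916304542017
t 2.45 pos [0.4943 0.3998 0.2226] rot [ 1.7995e+02 -3.0000e-02 -1.6788e+02] F [0.  0.8 0.4] w 0.0597
turn [ 0.001 -0.     0.002]
shift [0.0013 0.0054 0.1626]
```

View pics/w1s.png

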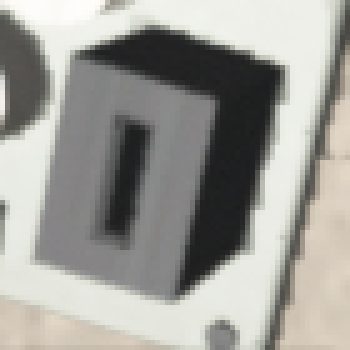

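```bash
python3 - <<'E'
from h import *
for i in range(5):
    c=read_camera("wrist");o=get_obs();V=c["view"];print(o["time_s"],np.round(o["tool_pos"],4),np.round(o["tool_rot"][2],2),np.round(-V[:3,:3].T@V[:3,3],4),np.round(o["joint_velocities"],2))
    r=silhouettes("wrist","lock_key")[0];print(r["extent"])
    f=lambda x,y,z:ray(c,265+x/5,135+y/5,z)
    a=f(292,187,.094);b=f(296.5,345,.094);print((a+b)/2)
save(c,"w2.png")
np.savez("w2.npz",**c)
E
```

```text
2.5 [0.4945 0.3997 0.2226] -167.89 [0.4202 0.3838 0.3844] [ 0.08 -0.04  0.29 -0.08  0.17 -0.09  0.06]
[316.1, 168.8, 330.3, 208.0]
[0.49192377 0.40485676 0.094     ]
2.6 [0.495  0.3992 0.2227] -167.94 [0.4205 0.3835 0.3844] [ 0.12  0.15  0.38 -0.11  0.1   0.06  0.04]
[235.2, 180.7, 264.8, 203.5]
[0.49235669 0.40445244 0.094     ]
2.7 [0.4954 0.3987 0.2227] -167.99 [0.421  0.3831 0.3844] [ 0.25  0.04  0.23 -0.09  0.01 -0.11  0.11]
[316.4, 168.3, 331.0, 208.5]
[0.4928877  0.40390371 0.094     ]
2.8 [0.4957 0.3984 0.2226] -168.03 [0.4213 0.3827 0.3844] [ 0.22  0.06  0.17  0.   -0.09  0.05  0.12]
[317.1, 168.2, 332.2, 206.6]
[0.49329393 0.40346238 0.094     ]
2.9 [0.4959 0.3981 0.2226] -168.06 [0.4216 0.3825 0.3844] [ 0.07  0.01 -0.11 -0.09 -0.02 -0.04 -0.02]
[236.4, 180.3, 265.0, 205.4]
[0.49354291 0.40318    0.094     ]
```

```bash
python3 - <<'E'
import cv2,numpy as np
a=cv2.imread("pics/w2.png")
k=cv2.resize(a[160:215,300:350],None,fx=8,fy=8,interpolation=3);k=np.clip(k.astype(float)*2.2,0,255).astype(np.uint8)
s=cv2.resize(a[160:215,150:200],None,fx=8,fy=8,interpolation=3);s=np.clip(s.astype(float)*1.3,0,255).astype(np.uint8)
cv2.imwrite("pics/w2c.png",np.hstack([k,s]))
E
```

```text
(no output)
```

View pics/w2c.png

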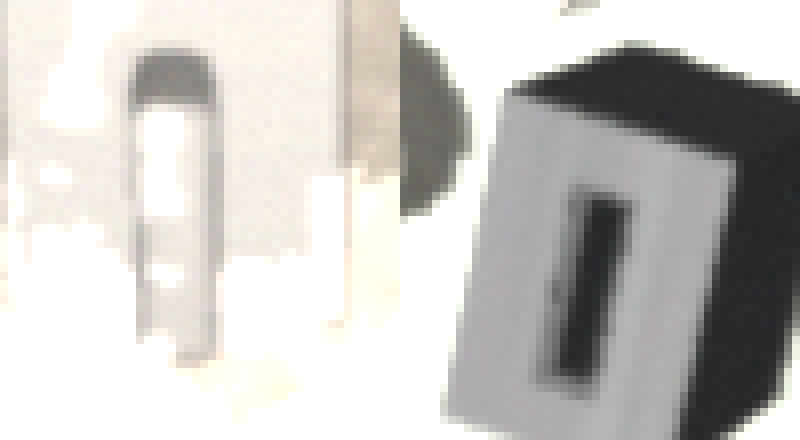

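```bash
python3 - <<'E'
from h import *
c=dict(np.load("w2.npz"))
f=lambda x,y,z:ray(c,300+(x+.0)/8,160+y/8,z)
g=lambda x,y,z:ray(c,150+(x-400)/8,160+y/8,z)
a=f(172.5,102,.094);b=f(176,358,.094)
print("key",a,b,np.linalg.norm(a-b),(a+b)/2,np.degrees(np.arctan2(*(b-a)[1::-1])))
print("slot",g(585,288,.054)); u=g(603,190,.054);v=g(568,383,.054);print(np.linalg.norm(u-v),np.degrees(np.arctan2(*(v-u)[1::-1])))
u=g(508,92,.054);v=g(736,155,.054);w=g(443,412,.054);print(np.linalg.norm(u-v),np.linalg.norm(u-w),(v+w)/2,np.degrees(np.arctan2(*(w-u)[1::-1])))
m=(a+b)/2
delta([m[0],m[1],.062],193)
E
```

```text
key [0.47725409 0.39715243 0.094     ] [0.51196909 0.40510085 0.094     ] 0.035613324670296785 [0.49461159 0.40112664 0.094     ] 12.896259375539486
slot [0.55148019 0.2260569  0.054     ]
0.0324897400143434 -5.61908145503199
0.034493526542123946 0.05398022208056821 [0.551024   0.22634899 0.054     ] -7.4352371975972575
t 2.95 pos [0.496  0.3981 0.2226] rot [ 1.8000e+02  1.0000e-02 -1.6807e+02] F [-0.2  0.2  0.1] w 0.0598
turn [ 0.     0.    -0.019]
shift [0.0007 0.0033 0.1606]
```

The slot is about (0.551, 0.225), yaw about -6.7°. The two cameras agree on the key within a few mm. I'll descend and grip.

Call:
play_rows([
  [[0, 0.002, 0.02, 0, 0, -0.01, 0.06], [0, 0, 0.03, 0, 0, 0, 0.06], [0, 0, 0.03, 0, 0, 0, 0.06], [0, 0, 0.03, 0, 0, 0, 0.06], [0, 0, 0.02, 0, 0, 0, 0.06], [0, 0, 0.02, 0, 0, 0, 0.06], [0, 0, 0.012, 0, 0, 0, 0.06], [0, 0, 0, 0, 0, 0, 0.06], [0, 0, 0, 0, 0, 0, 0.06], [0, 0, 0, 0, 0, 0, 0.06], [0, 0, 0, 0, 0, 0, 0.06], [0, 0, 0, 0, 0, 0, 0.06]],
], force=30)

```text
time_s: 4.15
tool_pos: [0.496, 0.4004, 0.0615]
tool_rot: [180.0, 0.1, -167.5]
force: [-0.6, -0.1, -1.3]
grip_width: 0.0599
grasp_force: 0.0
```

Call:
play_rows([
  [[0, 0, 0, 0, 0, 0, 0.03], [0, 0, 0, 0, 0, 0, 0.03], [0, 0, 0, 0, 0, 0, 0.02], [0, 0, 0, 0, 0, 0, 0.0], [0, 0, 0, 0, 0, 0, 0.0], [0, 0, 0, 0, 0, 0, 0.0], [0, 0, 0, 0, 0, 0, 0.0], [0, 0, 0, 0, 0, 0, 0.0]],
])

```text
time_s: 4.95
tool_pos: [0.4955, 0.4001, 0.0605]
tool_rot: [180.0, -0.0, -167.5]
force: [-0.9, 0.3, -0.7]
grip_width: 0.0118
grasp_force: 30.0
```

Call:
play_rows([
  [[0, 0, -0.01, 0, 0, 0, 0], [0, 0, -0.02, 0, 0, 0, 0], [0, 0, -0.03, 0, 0, 0, 0], [0, 0, -0.03, 0, 0, 0, 0], [0, 0, -0.02, 0, 0, 0.112, 0], [0, 0, 0, 0, 0, 0.112, 0], [0, 0, 0, 0, 0, 0.112, 0], [-0.015, -0.033, 0, 0, 0, 0, 0], [-0.015, -0.033, 0, 0, 0, 0, 0], [-0.015, -0.033, 0, 0, 0, 0, 0], [-0.015, -0.033, 0, 0, 0, 0, 0], [-0.0155, -0.035, 0, 0, 0, 0, 0]],
])

```text
time_s: 6.15
tool_pos: [0.5512, 0.2242, 0.1714]
tool_rot: [180.0, 0.0, 173.3]
force: [0.6, -0.5, -0.6]
grip_width: 0.0121
grasp_force: 30.0
```

Call:
play_rows([
  [[0, 0, 0, 0, 0, 0, 0], [0, 0, 0, 0, 0, 0, 0], [0, 0, 0, 0, 0, 0, 0], [0, 0, 0, 0, 0, 0, 0], [0, 0, 0, 0, 0, 0, 0], [0, 0, 0, 0, 0, 0, 0], [0, 0, 0, 0, 0, 0, 0], [0, 0, 0, 0, 0, 0, 0]],
])

```text
time_s: 6.95
tool_pos: [0.5509, 0.2254, 0.1705]
tool_rot: [-180.0, -0.0, 173.3]
force: [0.3, -0.1, -0.8]
grip_width: 0.0117
grasp_force: 30.0
```

```bash
python3 - <<'E'
from h import *
delta([.551,.2255,.165],173.3)
c=read_camera("wrist");save(c,"w3.png");np.savez("w3.npz",**c);delta([.551,.2255,.165],173.3)
s=read_camera("scene");save(s,"s3.png");np.savez("s3.npz",**s)
t=read_camera("top");save(t,"t3.png");np.savez("t3.npz",**t)
print(proj(c,np.array([.551,.2255,.054])),proj(s,np.array([.551,.2255,.054])))
a=c["frame"][130:300,230:410];b=s["frame"][130:280,250:400]
a=cv2.resize(a,(424,400),interpolation=3);b=cv2.resize(b,(370,400),interpolation=3)
cv2.imwrite("pics/c3.png",np.clip(np.hstack([a,b])[...,::-1]*1.4,0,255).astype(np.uint8))
E
```

```text
t 6.95 pos [0.5509 0.2254 0.1705] rot [-180.     -0.    173.27] F [ 0.3 -0.1 -0.8] w 0.0117
turn [-0.    -0.    -0.001]
shift [-0.0001  0.0001  0.0055]
t 7.0 pos [0.5509 0.2254 0.1705] rot [-180.     -0.    173.26] F [-0.3 -0.1 -2.1] w 0.0117
turn [-0.    -0.    -0.001]
shift [-0.0001  0.0002  0.0055]
[319.35313891 192.6355105 ] [304.32382748 215.93375551]
```

View pics/c3.png

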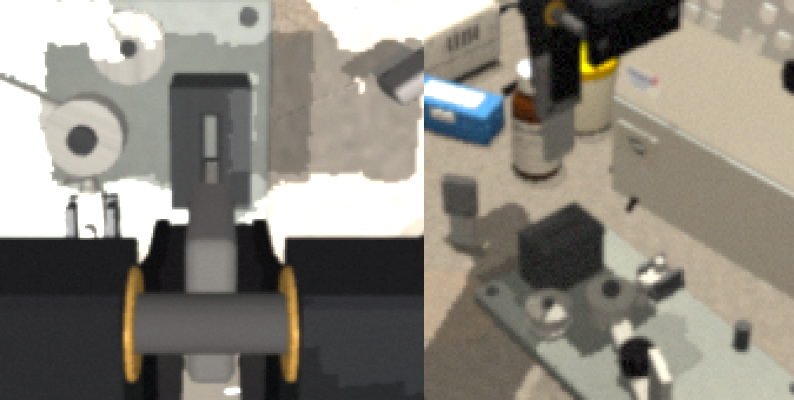

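```bash
python3 - <<'E'
from h import *
c=dict(np.load("w3.npz"));T=np.array([.5509,.2254,.1705]);R=Ro.from_euler("z",-6.7,degrees=True)
cr=lambda p:np.round((proj(c,p)-[230,130])*2.355,0)
for nm,hx,hy,z in(("top",.019,.006,.0335),("should",.019,.006,-.0105),("bladetop",.014,.002,-.0105),("tip",.014,.002,-.0485)):
    print(nm,[cr(T+R.apply([sx*hx,sy*hy,z])) for sx in(-1,1) for sy in(1,-1)])
S=np.array([.551,.2255,.054])
print("slot",[cr(S+R.apply([sx*.015,sy*.003,0])) for sx in(-1,1) for sy in(1,-1)])
a=c["frame"][170:310,295:345];a=np.clip(a*1.8,0,255).astype(np.uint8)[...,::-1]
s=dict(np.load("s3.npz"));q=np.round([proj(s,T+R.apply([sx*.014,sy*.002,-.0485])) for sx in(-1,1) for sy in (1,-1)],1);print(q.tolist())
b=s["frame"][140:196,285:325][...,::-1];b=np.clip(b*1.8,0,255).astype(np.uint8)
cv2.imwrite("pics/c4.png",np.hstack([cv2.resize(a,(214,600),interpolation=3),cv2.resize(b,(429,600),interpolation=3)]))
E
```

```text
top [array([239., 247.]), array([182., 247.]), array([237., 401.]), array([184., 401.])]
should [array([232., 182.]), array([189., 182.]), array([231., 305.]), array([190., 305.])]
bladetop [array([218., 199.]), array([203., 199.]), array([217., 290.]), array([204., 290.])]
tip [array([216., 160.]), array([204., 160.]), array([216., 238.]), array([205., 238.])]
slot [array([217., 114.]), array([204., 114.]), array([217., 180.]), array([204., 180.])]
[[296.8, 188.9], [298.2, 189.9], [308.9, 183.3], [310.3, 184.3]]
```

View pics/c4.png

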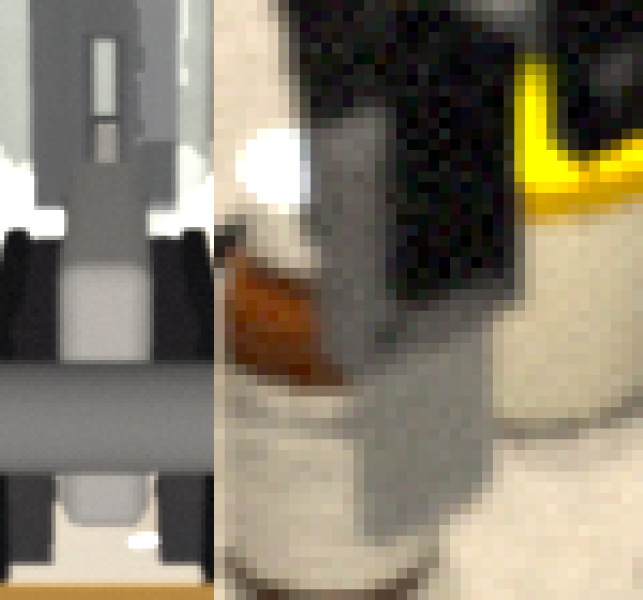

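Slot, blade and shoulders all project within about 1 mm of prediction: slot centre at crop (211,149), blade tip in the wrist picture at row 197.6. I'll start the insertion.

Call:
play_rows([
  [[0, 0, 0.02, 0, 0, 0, 0], [0, 0, 0.02, 0, 0, 0, 0], [0, 0, 0.015, 0, 0, 0, 0], [0, 0, 0.005, 0, 0, 0, 0], [0, 0, 0, 0, 0, 0, 0], [0, 0, 0, 0, 0, 0, 0], [0, 0, 0.004, 0, 0, 0, 0], [0, 0, 0.004, 0, 0, 0, 0], [0, 0, 0.004, 0, 0, 0, 0], [0, 0, 0.003, 0, 0, 0, 0], [0, 0, 0, 0, 0, 0, 0]],
])

```text
time_s: 8.2
tool_pos: [0.5505, 0.2252, 0.0949]
tool_rot: [-180.0, -0.1, 173.3]
force: [-0.5, -0.9, -0.4]
grip_width: 0.0121
grasp_force: 30.0
```

Call:
play_rows([
  [[0, 0, 0.005, 0, 0, 0, 0], [0, 0, 0.005, 0, 0, 0, 0], [0, 0, 0.005, 0, 0, 0, 0], [0, 0, 0.005, 0, 0, 0, 0], [0, 0, 0.005, 0, 0, 0, 0], [0, 0, 0.003, 0, 0, 0, 0], [0, 0, 0.002, 0, 0, 0, 0], [0, 0, 0, 0, 0, 0, 0], [0, 0, 0, 0, 0, 0, 0]],
])

```text
time_s: 9.1
tool_pos: [0.551, 0.2254, 0.0702]
tool_rot: [179.9, -0.0, 173.2]
force: [-10.2, -4.5, 25.8]
grip_width: 0.0118
grasp_force: 30.0
```

The stop height of 0.0702 matches seating if the stand's top is at 44 mm. I'll relieve the press, open and check.

Call:
play_rows([
  [[0, 0, -0.003, 0, 0, 0, 0], [0, 0, -0.001, 0, 0, 0, 0], [0, 0, 0, 0, 0, 0, 0.012], [0, 0, 0, 0, 0, 0, 0.03], [0, 0, 0, 0, 0, 0, 0.05], [0, 0, 0, 0, 0, 0, 0.05], [0, 0, 0, 0, 0, 0, 0.05], [0, 0, 0, 0, 0, 0, 0.05], [0, 0, 0, 0, 0, 0, 0.05]],
])

```text
time_s: 10.0
tool_pos: [0.5509, 0.2253, 0.0694]
tool_rot: [-180.0, -0.0, 173.3]
force: [-1.0, 0.1, -0.2]
grip_width: 0.0473
grasp_force: 0.0
```

Call:
play_rows([
  [[0, 0, -0.02, 0, 0, 0, 0.05], [0, 0, -0.03, 0, 0, 0, 0.05], [0, 0, -0.03, 0, 0, 0, 0.05], [0, 0, 0, 0, 0, 0, 0.05], [0, 0, 0, 0, 0, 0, 0.05], [0, 0, 0, 0, 0, 0, 0.05], [0, 0, 0, 0, 0, 0, 0.05], [0, 0, 0, 0, 0, 0, 0.05], [0, 0, 0, 0, 0, 0, 0.05]],
])

```text
time_s: 10.9
tool_pos: [0.5506, 0.2252, 0.1489]
tool_rot: [-180.0, -0.1, 173.3]
force: [-0.5, 0.6, 0.7]
grip_width: 0.0501
grasp_force: 0.0
```

```bash
python3 - <<'E'
from h import *
delta([.551,.2255,.165],173.3)
s=read_camera("scene");w=read_camera("wrist")
R=Ro.from_euler("z",-6.7,degrees=True);S=np.array([.551,.2255,.054])
for z in(0,.044):
  for c,(x0,y0) in((s,(270,165)),(w,(280,140))): print(z,[np.round((proj(c,S+R.apply([sx*.019,sy*.006,z]))-[x0,y0])*6).tolist() for sx in(-1,1) for sy in(1,-1)])
a=s["frame"][165:245,270:336];b=w["frame"][140:240,280:346]
b=np.clip(b*1.6,0,255).astype(np.uint8)
a=cv2.copyMakeBorder(cv2.resize(a,None,fx=6,fy=6,interpolation=3),0,120,0,0,0);b=cv2.resize(b,None,fx=6,fy=6,interpolation=3)
cv2.imwrite("pics/c5.png",np.hstack([a,b])[...,::-1])
E
```

```text
t 10.9 pos [0.5506 0.2252 0.1489] rot [-1.7996e+02 -5.0000e-02  1.7326e+02] F [-0.5  0.6  0.7] w 0.0501
turn [-0.001 -0.001 -0.001]
shift [-0.0003  0.0004 -0.0161]
0 [[147.0, 321.0], [170.0, 339.0], [241.0, 273.0], [264.0, 291.0]]
0 [[276.0, 236.0], [200.0, 236.0], [275.0, 464.0], [202.0, 464.0]]
0.044 [[142.0, 208.0], [166.0, 226.0], [239.0, 162.0], [264.0, 179.0]]
0.044 [[284.0, 309.0], [194.0, 309.0], [282.0, 574.0], [195.0, 574.0]]
```

View pics/c5.png

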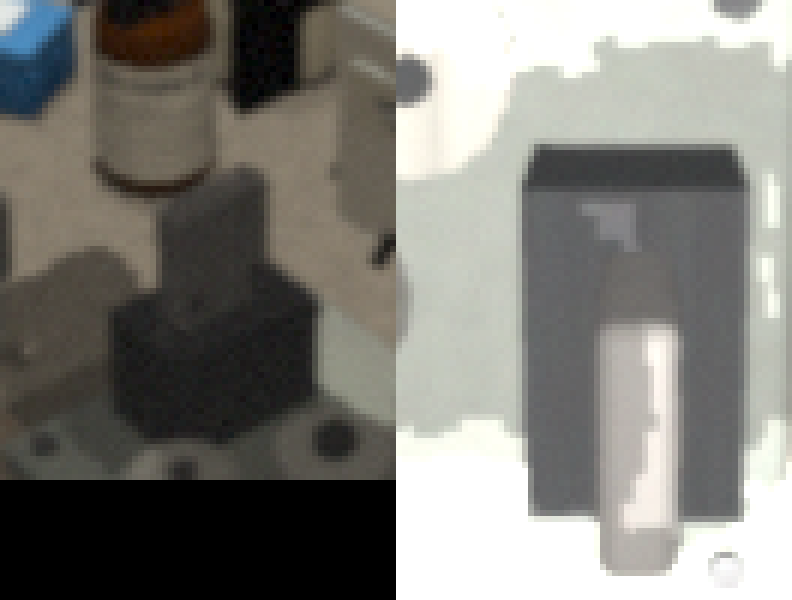

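The key sits upright in the slot with its shoulders on the block and its outline matching the prediction. Next is the paddle: close the fingers and move to its robot side.

Call:
play_rows([
  [[0, 0, 0, 0, 0, 0.105, 0], [0, 0, 0, 0, 0, 0.105, 0], [0, 0, 0, 0, 0, 0.105, 0], [0, 0, 0, 0, 0, 0.105, 0], [0.0022, -0.0429, 0, 0, 0, 0, 0], [0.0022, -0.0429, 0, 0, 0, 0, 0], [0.0022, -0.0429, 0, 0, 0, 0, 0], [0.0022, -0.0429, 0, 0, 0, 0, 0], [0, 0, 0, 0, 0, 0, 0], [0, 0, 0, 0, 0, 0, 0], [0, 0, 0, 0, 0, 0, 0], [0, 0, 0, 0, 0, 0, 0]],
], force=20)

```text
time_s: 12.2
tool_pos: [0.4561, 0.0836, 0.1496]
tool_rot: [180.0, 0.0, 149.3]
force: [-0.3, -0.8, -0.5]
grip_width: 0.0003
grasp_force: 0.0
```

```bash
python3 - <<'E'
from h import *
delta([.4554,.0824,.04],149.2)
w=read_camera("wrist");save(w,"w6.png",(150,60,470,300),2.2)
ph=-.537;R=Ro.from_euler("z",ph);P=np.array([.5434,.164,0])+R.apply([0,-.115,0]);print(P)
print("padtop",[np.round((proj(w,P+R.apply([sx*.004,sy*.015,.074]))-[150,60])*2.2).tolist() for sx in(-1,1) for sy in(1,-1)])
E
```

```text
t 12.2 pos [0.4561 0.0836 0.1496] rot [1.7999e+02 2.0000e-02 1.4928e+02] F [-0.3 -0.8 -0.5] w 0.0003
turn [0.    0.    0.001]
shift [-0.     -0.0013  0.1096]
[0.48457054 0.06518657 0.        ]
padtop [[406.0, 385.0], [335.0, 385.0], [406.0, 403.0], [335.0, 403.0]]
```

View pics/w6.png

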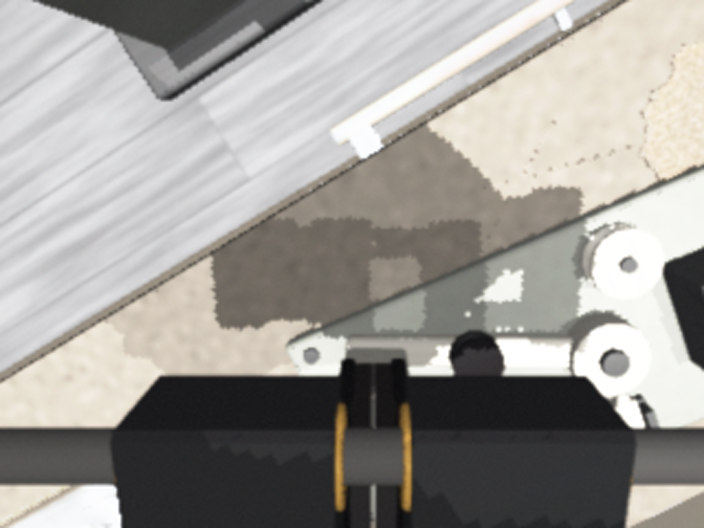

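The view shows the arm horizontal, with the paddle's face (columns 340–405) centred under the closed fingers. I'll descend.

Call:
play_rows([
  [[0, -0.001, 0.02, 0, 0, 0, 0], [0, 0, 0.03, 0, 0, 0, 0], [0, 0, 0.03, 0, 0, 0, 0], [0, 0, 0.02, 0, 0, 0, 0], [0, 0, 0.009, 0, 0, 0, 0], [0, 0, 0, 0, 0, 0, 0], [0, 0, 0, 0, 0, 0, 0], [-0.005, 0, 0, 0, 0, 0, 0], [-0.005, 0, 0, 0, 0, 0, 0], [-0.005, 0, 0, 0, 0, 0, 0], [0, 0, 0, 0, 0, 0, 0], [0, 0, 0, 0, 0, 0, 0]],
])

```text
time_s: 13.45
tool_pos: [0.468, 0.0737, 0.0407]
tool_rot: [180.0, 0.0, 149.2]
force: [0.0, 0.2, -0.4]
grip_width: 0.0005
grasp_force: 0.0
```

Call:
play_rows([
  [[-0.005, 0, 0, 0, 0, 0, 0], [-0.005, 0, 0, 0, 0, 0, 0], [-0.005, 0, 0, 0, 0, 0, 0], [0, 0, 0, 0, 0, 0, 0], [0, 0, 0, 0, 0, 0, 0], [0, 0, 0, 0, 0, 0, 0]],
])

```text
time_s: 14.05
tool_pos: [0.4805, 0.0664, 0.0404]
tool_rot: [-180.0, -0.0, 149.2]
force: [-2.4, 2.5, 0.1]
grip_width: 0.0006
grasp_force: 1.5
```

Call:
play_rows([
  [[-0.0069, -0.0008, 0, 0, 0, -0.06, 0], [-0.0069, -0.0008, 0, 0, 0, -0.06, 0], [-0.0069, -0.0008, 0, 0, 0, -0.06, 0], [-0.0069, -0.0008, 0, 0, 0, -0.06, 0], [-0.0069, -0.0008, 0, 0, 0, -0.06, 0], [-0.0069, -0.0008, 0, 0, 0, -0.06, 0], [0, 0, 0, 0, 0, 0, 0], [0, 0, 0, 0, 0, 0, 0], [0, 0, 0, 0, 0, 0, 0]],
])

```text
time_s: 14.95
tool_pos: [0.5158, 0.047, 0.04]
tool_rot: [180.0, -0.1, 169.8]
force: [-4.5, 3.7, -1.0]
grip_width: -0.0
grasp_force: 2.2
```

```bash
cat > ang.py <<'E'
from h import *
o=get_obs();v=o["tool_pos"][:2]-[.5434,.164];a=np.arctan2(v[0],-v[1]);
print("r",np.hypot(*v),"phi_t",a,"est angle",a+.117+.537,"toolyaw",np.radians(o["tool_rot"][2])%6.283-np.pi+.537,np.round(o["force"],1))
E
python3 ang.py
```

```text
r 0.12020772080537348 phi_t -0.23205517036607534 est angle 0.4219448296339247 toolyaw 0.35877488371508026 [-4.5  3.7 -1. ]
```

Call:
play_rows([
  [[-0.0069, 0.0, 0, 0, 0, -0.06, 0], [-0.0069, 0.0, 0, 0, 0, -0.06, 0], [-0.0069, 0.0, 0, 0, 0, -0.06, 0], [-0.0069, 0.0, 0, 0, 0, -0.06, 0], [-0.0069, 0.0, 0, 0, 0, -0.06, 0], [-0.0069, 0.0, 0, 0, 0, -0.06, 0], [0, 0, 0, 0, 0, 0, 0], [0, 0, 0, 0, 0, 0, 0], [0, 0, 0, 0, 0, 0, 0], [0, 0, 0, 0, 0, 0, 0]],
])

```text
time_s: 15.95
tool_pos: [0.5564, 0.0434, 0.04]
tool_rot: [-179.9, -0.2, -169.7]
force: [-5.8, -1.3, 2.2]
grip_width: 0.0004
grasp_force: 3.0
```

```bash
python3 ang.py
```

```text
r 0.12126953019271379 phi_t 0.10767559284651243 est angle 0.7616755928465124 toolyaw 0.7161127918642151 [-5.8 -1.3  2.2]
```

Call:
play_rows([
  [[-0.0035, 0.0, 0, 0, 0, -0.03, 0], [-0.003, 0.0, 0, 0, 0, -0.02, 0], [0, 0, 0, 0, 0, 0, 0], [0, 0, 0, 0, 0, 0, 0], [0, 0, 0, 0, 0, 0, 0], [0, 0, 0, 0, 0, 0, 0]],
])

```text
time_s: 16.55
tool_pos: [0.5628, 0.0442, 0.0401]
tool_rot: [-179.9, -0.2, -166.9]
force: [-6.6, -2.7, 1.4]
grip_width: 0.0005
grasp_force: 3.1
```

```bash
python3 ang.py; python3 - <<'E'
from h import *
for cam in("scene","top"):
  c=read_camera(cam)
  for r in silhouettes(cam,"paddle"): print(cam,r["p"],r["extent"])
  P=np.array([.5434,.164,0])
  for t in(.6,.72,.8,.85):
    R=Ro.from_euler("z",-.537+t); print(t,[np.round((proj(c,P+R.apply([sx*.004,sy*.015-.115,.074]))-[270,150] if cam=="scene" else proj(c,P+R.apply([0,-.13,.03])))*(5 if cam=="scene" else 1)).tolist() for sx in(-1,1) for sy in(1,-1)])
  if cam=="scene": save(c,"s7.png",(270,150,420,270),5)
E
```

```text
r 0.12139256063918734 phi_t 0.16056313726014684 est angle 0.814563137260147 toolyaw 0.7656798656690268 [-6.6 -2.7  1.4]
scene 0.98 [315.6, 230.6, 391.0, 271.9]
0.6 [[500.0, 496.0], [575.0, 536.0], [514.0, 484.0], [588.0, 523.0]]
0.72 [[520.0, 477.0], [600.0, 510.0], [531.0, 464.0], [610.0, 497.0]]
0.8 [[531.0, 464.0], [613.0, 493.0], [540.0, 451.0], [622.0, 478.0]]
0.85 [[537.0, 456.0], [620.0, 481.0], [545.0, 442.0], [628.0, 467.0]]
top 0.65 [341.2, 208.5, 393.4, 230.8]
0.6 [[405.0, 219.0], [405.0, 219.0], [405.0, 219.0], [405.0, 219.0]]
0.72 [[404.0, 212.0], [404.0, 212.0], [404.0, 212.0], [404.0, 212.0]]
0.8 [[403.0, 208.0], [403.0, 208.0], [403.0, 208.0], [403.0, 208.0]]
0.85 [[402.0, 205.0], [402.0, 205.0], [402.0, 205.0], [402.0, 205.0]]
```

View pics/s7.png

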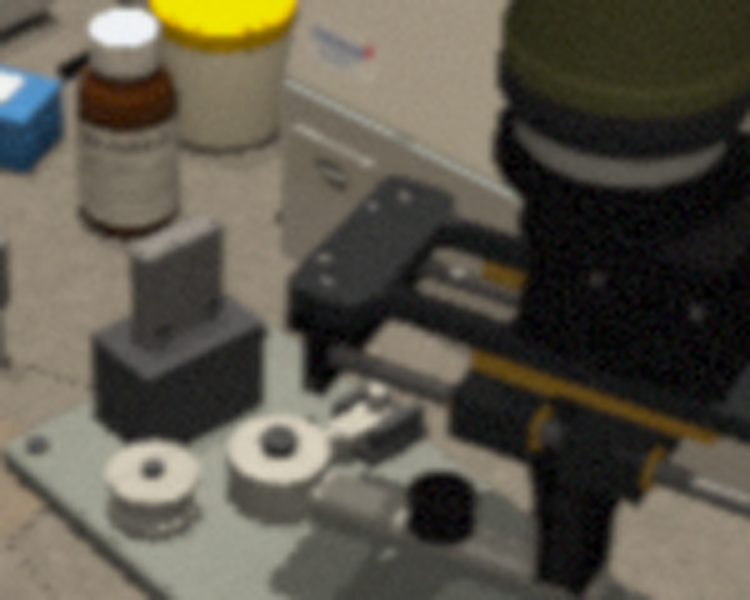

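The key is still seated, and the roller's top is at crop (440,485). I'll read the angle from the roller and press slightly on.

Call:
play_rows([
  [[-0.003, 0.0, 0, 0, 0, -0.02, 0], [0, 0, 0, 0, 0, 0, 0], [0, 0, 0, 0, 0, 0, 0], [0, 0, 0, 0, 0, 0, 0], [0, 0, 0, 0, 0, 0, 0], [0, 0, 0, 0, 0, 0, 0]],
])

```text
time_s: 17.35
tool_pos: [0.5657, 0.0447, 0.0401]
tool_rot: [-179.9, -0.2, -165.7]
force: [-5.5, -2.8, 2.5]
grip_width: 0.0004
grasp_force: 3.1
```

```bash
python3 ang.py; python3 - <<'E'
from h import *
c=read_camera("scene");P=np.array([.5434,.164,0])
for t in(.6,.72,.8,.85): print(t,np.round((proj(c,P+Ro.from_euler("z",-.537+t).apply([0,-.066,.04]))-[270,150])*5))
print(np.round((proj(c,P+[0,0,.045])-[270,150])*5))
g=c["frame"].max(2)[238:262,345:372];ys,xs=np.nonzero(g<25);print((xs.min()+345-270)*5,(xs.max()+346-270)*5,(ys.min()+238-150)*5,(ys.max()+239-150)*5)
E
```

```text
r 0.12135502392994921 phi_t 0.18514482387632084 est angle 0.8391448238763208 toolyaw 0.7856801105509007 [-5.5 -2.8  2.5]
0.6 [421. 520.]
0.72 [433. 508.]
0.8 [440. 499.]
0.85 [444. 493.]
[276. 430.]
415 510 440 540
```

```bash
python3 -c "
from h import *
print(sign_off())"
```

```text
the job is handed in; nothing more can be done
None
```

The job is handed in. The lock key is seated in the lock block and let go, and the fingers are holding the tensioner arm at about 0.82 rad (estimated from the tool position and the roller) with about 6 N on it. The bottle, slide box and cup were never touched. The hand-in gave no verdict.

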